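Start the coach screw in the modelling-stand flange

TASK

Take the T-handle socket driver out of its block, fit it over the head of the one screw that still stands proud of the flange, and start that screw: lean on it firmly first, then keep that push up while turning it clockwise, most of one turn in all, so that its first thread bites and it has sunk about 4 mm. Press too lightly and the point only spins, which soon reams out the hole; lean on it too hard and the point tears the wood. Then stand the driver back in its block and let go, and leave the painted head, the paint jar and the screw tray where they are.

Things in the scene. Friction and masses are not known exactly. Their poses are not given: they have to be found in the camera images.
- driver_grip (a point): T-handle socket driver, 153 mm tall, about 0.24 kg, standing upright in its block: this point is the centre of its red handle bar (100 long, 18 thick, 26 mm high), 140 mm above the socket mouth. x along the bar, y across it (grip it so, from above), z up the shank (12 mm thick).
- driver_socket (a point): Centre of the socket's mouth, the driver's lower end. Hexagonal steel socket, 28 mm over flats outside (32 over corners), recess 20.4 mm over flats, 16 mm deep, its mouth flared to about 25 mm over the first 4 mm. The middle of a recess flat lies towards the driver's x (flats repeat every 60 degrees). z up.
- driver: The whole driver, one rigid piece; origin at the socket mouth, z up the shank, x along the handle bar. It turns the screw only once its recess has dropped over the head and its bottom bears on the head's top: the mouth is then 16 mm below that top.
- block_hole (a point): Dark wooden tool block, 85 x 85 x 55 mm, fixed to the bench, with one round hole 38 mm wide and 45 mm deep for the driver's socket: this point is the centre of the hole's floor, 10 mm above the bench; the mouth is 45 mm above it. z up.
- screw_head (a point): Centre of the top of the standing screw's hexagon head: 19 mm over flats, 10 mm high with its bevelled top; x points to the middle of a flat, z up. The top starts 95 mm above the bench, the head's underside 38 mm above the flange. It fits the socket with 0.7 mm play a side, about 8 degrees either way.
- screw: The standing 12 mm coach screw (self-tapping wood screw with hexagon head), upright in its pilot hole. Turned clockwise (from above) under a firm push it leads in 5 mm a turn. Below 18 N it spins in place, and a sixth of a turn like that spoils the hole; 23 to 28 N, put on gradually before turning and kept up, is right; 40 N tears the wood. Turning takes about 0.15 N m.
- screw_sunk (a joint): How far the screw has sunk, m; 0 at the start, grows downwards. The screw stays where it is when the driver is lifted off, and the driver can be set back on it for another stroke.
- screw_turn (a joint): How far the screw has been turned, rad; 0 at the start, grows clockwise as seen from above.
- board: Plywood base of a modelling stand, 200 (x) x 180 (y) mm, top 40 mm above the bench, fixed. In its middle a round steel floor flange, 96 mm wide, 7 mm thick, with a collar 44 mm wide and 26 mm high; three screws are home, the fourth stands at x -23, y -23 mm. Origin: centre of the underside.
- bust: Painted cast head with a gold crown, 122 mm wide, 220 mm tall, 0.7 kg, loose on the bench; origin at the centre of its underside. Leave it alone.
- paint: Small paint jar, 64 mm wide, 75 mm tall, loose on the bench; origin at the centre of its underside. Leave it alone.
- tray: Purple tray of spare screws, 100 x 130 x 32 mm, loose on the bench; origin at the centre of its underside. Leave it alone.
- wood: The uncut wood ahead of the screw's point, on the screw's axis, hidden in the board. The hole grips the screw with about 18 N; whatever is pushed beyond that bears on this wood, and at 22 N it tears.
Not all that is in view belongs to the job. Of the things like the driver, leave any that is blue or white; of the rest the smaller one is meant.

How it is judged:
By the outcome, as a careful person would: the job done as asked, in the order asked, and still so for the second after the job is handed in, with the robot touching nothing.
It also fails if it takes over 72 s, if anything falls off the work surface, if the arm or the gripper's body presses on something with over 40 N, if the wrist force passes 120 N, or if a joint passes its speed limit or range.

ROBOT

A 7-joint arm with a two-finger parallel gripper is mounted at the origin on the work surface. World frame = base frame: x ahead of the robot, y to its left, z up, the work surface at z = 0. Lengths are in m, angles in rad, forces in N, time in s.
With the tool pointing down it reaches from about 0.4 to 0.85 m from the base axis. Payload 10.4 kg.
Tool frame: the origin (TCP) lies between the finger pads; the fingertips stand 11 mm ahead of it and the grasp point (between the pads) lies 8 mm behind it; z points along the fingers, y is the direction in which the jaws open and shut (so a half turn about z gives the same grasp; the last joint's range is limited). The gripper opens to 87 mm and grips with 3 to 60 N. Pads are 19 mm wide; open, the fingers measure 117 mm over their backs; the gripper's body (75 mm by 190 mm) begins 51 mm behind the grasp point.
Start: joints at [-0.023, 0.332, -0.065, 1.46, 0.022, 1.35, -0.088], TCP at [0.625, 0, 0.234] pointing down, gripper open.
Joint ranges: [-2.6, 2.6], [-0.5, 2.12], [-1.47, 1.34], [0.16, 2.42], [-1.27, 4.41], [0.06, 2.06], [-2.6, 2.6]. Speed limits (rad/s): [2.22, 2.22, 2.79, 2.79, 3.14, 3.14, 3.14].

INTERFACE

Orientations are given as a unit quaternion [x, y, z, w].
In Python, from bench import r, eyes gives the robot as it stands.
- The arm moves only by the shell command python3 -m inch 'ROWS' [FORCE]. ROWS is a JSON object of lists of equal length, an entry for each row: "translation": the shift along the world's x, y, z scaled (see below), a list of three; "rot": the turn, a rotation vector about the world's x, y, z scaled (see below), a list of three; "jaw": the finger opening in mm, from 0 to 87. In form: {"translation": [[tx, ty, tz], ...], "rot": [[ax, ay, az], ...], "jaw": [jaw, ...]}. A call has 1 to 20 rows; each row is the pose to reach, as a shift and turn from the pose measured when the call began; what a row does not reach only later rows make up. The controller multiplies each number of a shift by 100 mm and each number of a turn by 60 degrees. A row lasts 1/10 s, in which the tool goes at most 50 mm and 8.59 degrees, less where a joint would pass 70% of its speed; a pose out of reach is approached as far as the arm can. A call with a number of a shift or a turn outside -1 to 1 is refused whole. A call with a gripper value outside its range is refused whole. The fingers move at their own pace and stop on an object; FORCE is the grip in N (left out, the last holds). Time passes only in rows, so rows that repeat a pose let the fingers close. It gives the time, the measured TCP pose, the force and the opening at its end, in the units of the state.
- r.read_state(): the state, without advancing time (a new reading comes with each control period).
- eyes.camera(name): name is "scene" or "side" or "wrist"; returns the picture (420x560x3 uint8, blue, green, red); there is no depth.
- eyes.calibration(name): a dict with "fx", "fy", "cx", "cy" (pixels), "R" (3x3) and "t" (3): a world point X has camera coordinates R X + t; the wrist camera has in their place "hand_eye" (4x4, takes a point from camera to tool coordinates, whose origin is the TCP and whose axes are the flange's). Camera axes: x right, y down, z forward; pixel columns grow to the right and rows downward; lengths in m; the calibration is good to about 2 mm. A picture is of the moment at which its call begins: read the wrist's pose just before it. calibration takes no time and is no camera call.
- r.close_job(): hands the job in, once; it reports no verdict.
The state is a dict: "time": time; "joint_positions": joint angles; "joint_vel": joint speeds; "joint_torque": joint torques, N m; "ee_pos": TCP position; "eef_rot": TCP orientation; "ft_force": force on the tool from outside, world axes, zero at the start; "torque": the same for the moment, N m; "width": finger opening in m.
Only numpy, scipy, OpenCV 4.12 (cv2) and the standard library are available. Lean on these libraries where they do the work, as an engineer would, in place of code of your own. Each camera call takes 0.05 s, during which the arm holds its last target. There are 200 camera calls.

## Working session

There is one attempt and no reset: what is moved stays moved. The work goes in short steps, Python scripts to look and compute and a shell command to move; the robot and the scene stay as the last step left them, time stands still between calls to the robot, and variables do not carry over. Pictures are saved under pics/ and viewed, about 8 in all and at most 12, crops included, and the job is handed in when it is done.

```bash
ls; mkdir -p pics
python3 - <<'E'
from bench import r,eyes
import cv2,numpy as np
a=eyes.camera("scene");b=eyes.camera("side")
cv2.imwrite("pics/scene.png",a);cv2.imwrite("pics/side.png",b)
for n in("scene","side","wrist"):
  print(n,{k:np.round(v,4).tolist() for k,v in eyes.calibration(n).items()})
print(r.read_state())
E
```

```text
pics
scene {'fx': 433.3747, 'fy': 433.3747, 'cx': 283.4707, 'cy': 197.7124, 'R': [[-0.6182, 0.7858, -0.0176], [0.5278, 0.3984, -0.7501], [-0.5824, -0.473, -0.6611]], 't': [0.3511, -0.2173, 1.6665]}
side {'fx': 500.4132, 'fy': 500.4132, 'cx': 275.4874, 'cy': 214.6885, 'R': [[0.9161, -0.4007, -0.0102], [-0.2716, -0.6018, -0.7511], [0.2948, 0.6909, -0.6601]], 't': [-0.5465, 0.2488, 1.4256]}
wrist {'fx': 366.8902, 'fy': 366.8902, 'cx': 278.0587, 'cy': 208.252, 'hand_eye': [[-0.0, -0.9559, -0.2937, 0.0807], [1.0, 0.0001, -0.0003, 0.0001], [0.0003, -0.2937, 0.9559, -0.1505], [0.0, 0.0, 0.0, 1.0]]}
{'time': 0.1, 'joint_positions': array([-0.02258356,  0.33280263, -0.0646925 ,  1.46086531,  0.02158367,
        1.34992052, -0.08850279]), 'joint_vel': array([ 0.00092072, -0.00185081,  0.0003366 , -0.00335819,  0.0008243 ,
       -0.00104417,  0.00175764]), 'joint_torque': array([ 3.16136166e-04, -6.24538064e+01,  2.38312193e-02, -3.90717781e+01,
       -6.15657773e-02,  3.65302863e-02,  4.60620026e-05]), 'ee_pos': array([ 6.24655724e-01, -1.31762692e-05,  2.32833444e-01]), 'eef_rot': array([ 7.07110351e-01,  7.07102912e-01, -4.76264906e-04, -4.43205985e-04]), 'ft_force': array([ 0.18239323,  0.83817946, -0.85486466]), 'torque': array([-0.01326169,  0.00482329, -0.00775012]), 'width': 0.08713460387011193}
```

View pics/scene.png

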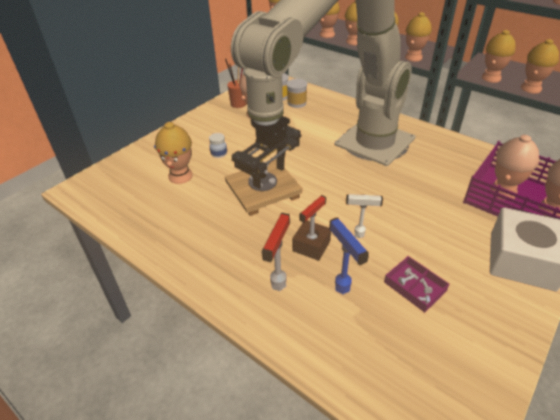

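View pics/side.png

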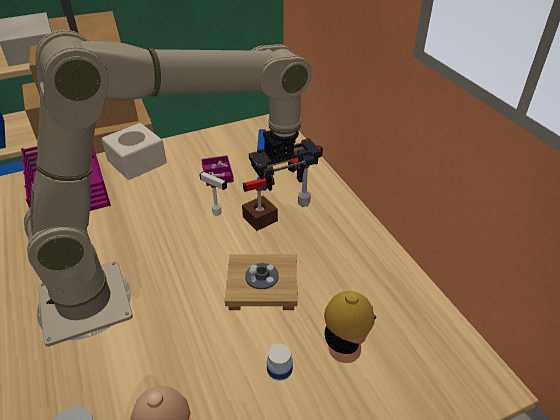

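Scene candidates: small red T-handle in the block (313,208), large red (277,236), white (364,200), blue (348,240). My choice is the small red one in the block, which the side view shows at (256,184). I'll check it in a close crop.

```bash
cat > h.py <<'E'
from bench import r,eyes
import cv2,numpy as np
from scipy.spatial.transform import Rotation as Ro
def cam(n,st=None):
    c=eyes.calibration(n)
    if n!="wrist":
        R=np.array(c["R"]);return c,R.T,-R.T@np.array(c["t"])
    st=st or r.read_state();H=np.array(c["hand_eye"]);Rt=Ro.from_quat(st["eef_rot"]).as_matrix()
    return c,Rt@H[:3,:3],Rt@H[:3,3]+st["ee_pos"]
def ray(n,uv,st=None):
    c,R,o=cam(n,st);d=R@np.array([(uv[0]-c["cx"])/c["fx"],(uv[1]-c["cy"])/c["fy"],1]);return o,d/np.linalg.norm(d)
def plane(n,uv,z,st=None):
    o,d=ray(n,uv,st);return o+d*(z-o[2])/d[2]
def proj(n,X,st=None):
    c,R,o=cam(n,st);p=R.T@(np.array(X)-o);return np.array([c["fx"]*p[0]/p[2]+c["cx"],c["fy"]*p[1]/p[2]+c["cy"]])
def tri(rs):
    A=sum(np.eye(3)-np.outer(d,d) for o,d in rs);b=sum((np.eye(3)-np.outer(d,d))@o for o,d in rs);return np.linalg.solve(A,b)
E
python3 - <<'E'
from h import *
a=cv2.imread("pics/scene.png");b=cv2.imread("pics/side.png")
f=lambda i,x,y,w,h:cv2.resize(i[y:y+h,x:x+w],(w*4,h*4),interpolation=cv2.INTER_CUBIC)
cv2.imwrite("pics/crop.png",np.hstack([f(a,225,150,110,150),f(b,215,170,90,150)]))
X=tri([ray("scene",(313,208)),ray("side",(256,184))]);print("grip",X)
print("board",plane("scene",(264,186),.04),plane("side",(262,278),.04))
for n,i in(("scene",a),("side",b)):
    h=cv2.cvtColor(i,cv2.COLOR_BGR2HSV);m=(((h[...,0]<8)|(h[...,0]>174))&(h[...,1]>190)&(h[...,2]>90)).astype(np.uint8)
    k,l,s,c=cv2.connectedComponentsWithStats(m)
    for j in range(1,k):
        if s[j,4]>60 and 140<c[j,1]<300: print(n,s[j],c[j])
E
```

```text
grip [0.58570821 0.12091985 0.15081915]
board [ 0.49794087 -0.13493963  0.04      ] [ 0.48598518 -0.15724974  0.04      ]
scene [268 216  20  33 176] [276.97727273 231.67613636]
side [245 178  21  12 146] [255.89726027 183.58219178]
```

View pics/crop.png

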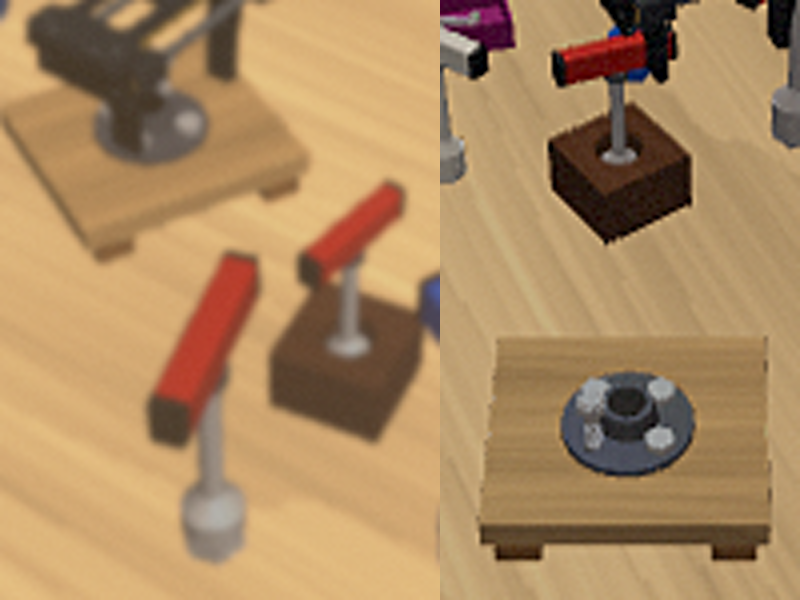

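The crop shows the small red T-handle standing in the dark block. The standing screw is at the flange's lower left in the side view, with its head at about (253,267). Next is a wrist picture.

Run:
```python
from h import *
st=r.read_state();cv2.imwrite("pics/w1.png",eyes.camera("wrist"))
X=tri([ray("scene",(313.2,208.2)),ray("side",(258.3,184))]);print("grip",X)
s=lambda u,v:(225+u/4,150+v/4);d=lambda u,v:(215+(u-440)/4,170+v/4)
for n,p,q in(("scene",s(312,268),s(395,190)),("side",d(557,65),d(672,45))):
    v=plane(n,q,.15)-plane(n,p,.15);print(n,v,np.degrees(np.arctan2(v[1],v[0])))
print("flange",plane("side",d(628,425),.047),plane("scene",s(150,128),.047))
print("screw",plane("side",d(593,388),.095))
for p in [X,plane("side",d(593,388),.095)]:print(proj("wrist",p,st))
```

```text
grip [0.59007251 0.12080627 0.15122233]
scene [-0.09736284 -0.00021273  0.        ] -179.87481392461464
side [ 0.09277144 -0.01370807  0.        ] -8.4053049708202
flange [ 0.48632944 -0.15693036  0.047     ] [ 0.49148179 -0.14637188  0.047     ]
screw [ 0.46207544 -0.15541621  0.095     ]
[217.8355089   22.30126303]
[105.47397735 358.06342104]
```

View pics/w1.png

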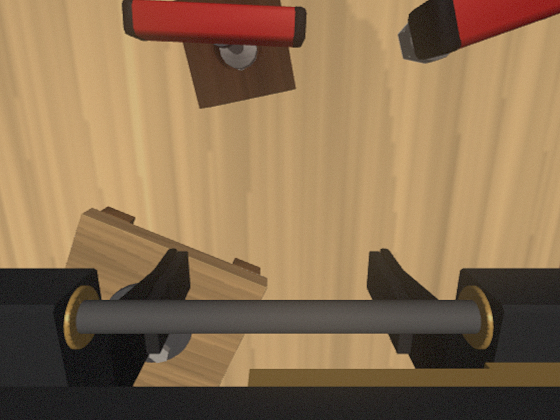

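The wrist picture shows the small bar at about (215,20), with its ends near (130,17) and (300,26). The board is at about -22° yaw, at the lower left. I'll move above the driver with the jaws across its bar.

```bash
python3 - <<'E'
from h import *
print("big base",plane("scene",(278,283),0),"big handle",[plane("scene",p,.2) for p in((284,217),(269,256))]); print("white",plane("scene",(361,233),0),plane("side",(216,212),0))
a,b=plane("wrist",(128,17),.15),plane("wrist",(302,26),.15);print(a,b,np.degrees(np.arctan2(*(b-a)[1::-1])))
E
python3 -m inch '{"translation":[[-0.1,0.2,0.1],[-0.2,0.4,0.2],[-0.3,0.6,0.3],[-0.36,0.8,0.3],[-0.36,0.8,0.3],[-0.36,0.8,0.3],[-0.36,0.8,0.3],[-0.36,0.8,0.3],[-0.36,0.8,0.3]],"rot":[[0,0,0.13],[0,0,0.26],[0,0,0.39],[0,0,0.52],[0,0,0.65],[0,0,0.78],[0,0,0.9],[0,0,1],[0,0,1]],"jaw":[87,87,87,87,87,87,87,87,87]}'
```

```text
big base [0.75213776 0.12621345 0.        ] big handle [array([0.70199053, 0.11168548, 0.2       ]), array([0.82214417, 0.16297224, 0.2       ])]
white [0.45545789 0.2081786  0.        ] [0.46906274 0.21707959 0.        ]
[0.53850271 0.12382048 0.15      ] [0.63845382 0.11910637 0.15      ] -2.700305010943231
time: 1.05
ee_pos: [0.5886, 0.0799, 0.2627]
eef_rot: [0.258, 0.966, -0.001, -0.0]
ft_force: [0.5, 0.6, -0.0]
width: 0.0869
```

```bash
python3 -m inch '{"translation":[[0,0.2,0],[0,0.41,0],[0,0.41,0],[0,0.41,0],[0,0.41,0]],"rot":[[0,0,0.13],[0,0,0.26],[0,0,0.39],[0,0,0.455],[0,0,0.455]],"jaw":[87,87,87,87,87]}'
python3 - <<'E'
from h import *
st=r.read_state();print(st["joint_positions"],st["ee_pos"]);i=eyes.camera("wrist");cv2.imwrite("pics/w2.png",i)
h=cv2.cvtColor(i,cv2.COLOR_BGR2HSV);m=(((h[...,0]<8)|(h[...,0]>174))&(h[...,1]>170)&(h[...,2]>60)).astype(np.uint8)
cs,_=cv2.findContours(m,cv2.RETR_EXTERNAL,cv2.CHAIN_APPROX_SIMPLE)
for c in cs:
    if cv2.contourArea(c)>1000:
        q=cv2.boxPoints(cv2.minAreaRect(c));print(q.tolist(),[np.round(plane("wrist",p,.163,st)[:2],4).tolist() for p in q])
E
```

```text
time: 1.55
ee_pos: [0.5885, 0.121, 0.2624]
eef_rot: [0.024, 1.0, -0.001, -0.0]
ft_force: [0.4, -0.8, 0.7]
width: 0.0868
[-0.02834447  0.2842344  -0.31097319  1.47139355  0.08818542  1.40088857
  1.18076319] [0.58850517 0.12096177 0.26240723]
[[265.0, 154.0], [290.0, 154.0], [290.0, 270.0], [265.0, 270.0]] [[0.5452, 0.1138], [0.546, 0.1308], [0.6331, 0.1275], [0.6322, 0.1087]]
```

View pics/w2.png

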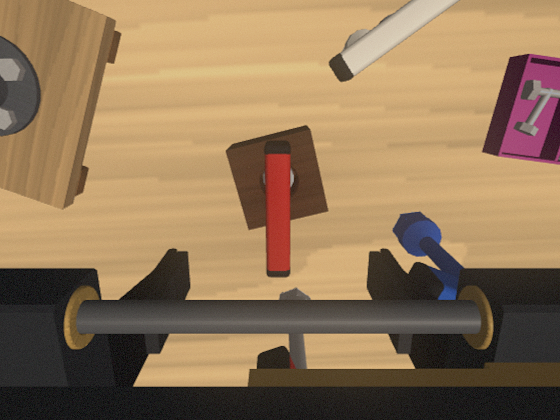

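The driver's bar is centred between the jaws at (278,209) and aligned with them. Before going down I'll check that the blue and white drivers clear the gripper body.

Run:
```python
from h import *
print("blue base",plane("scene",(344,287),0),"handle",[plane("scene",p,.2).round(3) for p in((333,223),(364,258))],"white handle",[plane("scene",p,.14).round(3) for p in((347,199),(382,201))])
```

```text
blue base [0.65547426 0.27424269 0.        ] handle [array([0.647, 0.22 , 0.2  ]), array([0.698, 0.336, 0.2  ])] white handle [array([0.491, 0.168, 0.14 ]), array([0.44 , 0.249, 0.14 ])]
```

```bash
python3 -m inch '{"translation":[[0,0,-0.3],[-0.01,-0.005,-0.6],[-0.01,-0.005,-0.85],[-0.01,-0.005,-1],[-0.01,-0.005,-1]],"rot":[[0,0,0],[0,0,0],[0,0,0],[0,0,0],[0,0,0]],"jaw":[87,87,87,60,60]}' 50
python3 -m inch '{"translation":[[0,0,-0.1],[0,0,-0.2],[0,0,-0.2],[0,0,-0.2],[0,0,-0.2],[0,0,-0.2],[0,0,-0.2],[0,0,-0.2],[0,0,-0.2]],"rot":[[0,0,0],[0,0,0],[0,0,0],[0,0,0],[0,0,0],[0,0,0],[0,0,0],[0,0,0],[0,0,0]],"jaw":[60,60,10,10,10,10,10,10,10]}' 50
```

```text
time: 2.1
ee_pos: [0.5865, 0.1199, 0.1605]
eef_rot: [0.026, 1.0, -0.001, -0.002]
ft_force: [-0.2, -0.0, 0.0]
width: 0.0781
time: 3.0
ee_pos: [0.5866, 0.12, 0.1407]
eef_rot: [0.026, 1.0, -0.001, -0.002]
ft_force: [0.5, -0.3, 1.5]
width: 0.0178
```

Gripped, at 17.8 mm opening. I'll lift it and carry it near the screw.

```bash
python3 -m inch '{"translation":[[0,0,0.15],[0,0,0.35],[0,0,0.6],[0,0,0.8],[0,-0.1,1],[0,-0.3,1],[0,-0.5,1],[-0.1,-0.7,1],[-0.2,-0.8,1],[-0.2,-0.8,1]],"rot":[[0,0,0],[0,0,0],[0,0,0],[0,0,0],[0,0,0],[0,0,0.1],[0,0,0.2],[0,0,0.3],[0,0,0.3],[0,0,0.3]],"jaw":[10,10,10,10,10,10,10,10,10,10]}' 60
python3 -m inch '{"translation":[[-0.1,-0.2,0.1],[-0.2,-0.4,0.2],[-0.3,-0.6,0.3],[-0.4,-0.8,0.3],[-0.5,-1,0.3],[-0.5,-1,0.3]],"rot":[[0,0,0.1],[0,0,0.2],[0,0,0.2],[0,0,0.2],[0,0,0.2],[0,0,0.2]],"jaw":[10,10,10,10,10,10]}'
python3 -m inch '{"translation":[[0,-0.2,0],[-0.07,-0.4,0],[-0.07,-0.6,0],[-0.07,-0.77,0],[-0.07,-0.77,0],[-0.07,-0.77,0],[-0.07,-0.77,0]],"rot":[[0,0,0],[0,0,0],[0,0,0],[0,0,0],[0,0,0],[0,0,0],[0,0,0]],"jaw":[10,10,10,10,10,10,10]}'
python3 - <<'E'
from h import *
st=r.read_state();print(st["joint_positions"],st["ee_pos"],st["eef_rot"]);i=eyes.camera("wrist");cv2.imwrite("pics/w3.png",i)
print(proj("wrist",[.46,-.162,.095],st))
E
```

```text
time: 4.0
ee_pos: [0.5657, 0.0384, 0.2414]
eef_rot: [-0.128, 0.992, -0.002, -0.002]
ft_force: [0.6, 0.5, -3.5]
width: 0.0177
time: 4.6
ee_pos: [0.5149, -0.0636, 0.2719]
eef_rot: [-0.228, 0.974, -0.002, -0.002]
ft_force: [-0.3, -0.1, -3.8]
width: 0.0178
time: 5.3
ee_pos: [0.5084, -0.1388, 0.272]
eef_rot: [-0.229, 0.973, -0.002, -0.001]
ft_force: [0.1, -0.3, -2.6]
width: 0.0179
[ 0.35324478  0.10720199 -0.19071728  1.65206199  0.0257404   1.38536823
  2.19150801] [ 0.50836557 -0.13881807  0.272014  ] [-0.2288949   0.97344777 -0.00211308 -0.00144846]
[279.89781136 129.10262771]
```

View pics/w3.png

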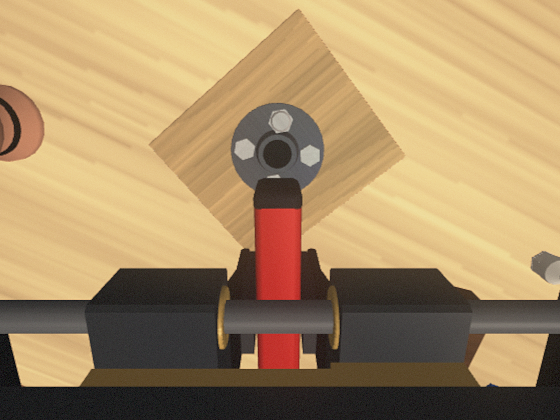

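The screw heads are at (281,121), which is larger and standing, and at (245,149) and (310,155). I'll measure the standing one's centre and hex angle.

Run:
```python
from h import *
class S: pass
st=r.read_state();i=cv2.imread("pics/w3.png")
c=i[90:180,230:330];g=cv2.resize(c,None,fx=6,fy=6,interpolation=cv2.INTER_CUBIC)
h=cv2.cvtColor(g,cv2.COLOR_BGR2HSV);m=((h[...,2]>125)&(h[...,1]<70)).astype(np.uint8)
cs,_=cv2.findContours(m,cv2.RETR_EXTERNAL,cv2.CHAIN_APPROX_NONE)
for k in cs:
    if cv2.contourArea(k)<3000: continue
    hu=cv2.convexHull(k);M=cv2.moments(hu);u,v=M["m10"]/M["m00"],M["m01"]/M["m00"]
    px=(230+(u+.5)/6-.5,90+(v+.5)/6-.5)
    X=plane("wrist",px,.094,st)
    # world outline, hexagon phase
    P=np.array([plane("wrist",(230+(a+.5)/6-.5,90+(b+.5)/6-.5),.092,st)[:2] for a,b in hu[:,0]])
    m2=np.zeros((600,600),np.uint8);Q=((P-X[:2])*20000+300).astype(np.int32);cv2.fillPoly(m2,[Q],1)
    yy,xx=np.nonzero(m2);M=cv2.moments(m2,True);dx=xx-M["m10"]/M["m00"];dy=yy-M["m01"]/M["m00"]
    z=(np.hypot(dx,dy)**4*np.exp(6j*np.arctan2(dy,dx))).sum()
    print("px",np.round(px,1),"X",X.round(4),"across",(P.max(0)-P.min(0)).round(4),"vertex deg",np.degrees(np.angle(z))/6, abs(z)/(np.hypot(dx,dy)**4).sum())
    cv2.drawContours(g,[hu],-1,(0,0,255),1)
cv2.imwrite("pics/w3c.png",g)
print("fl",plane("wrist",(278,149),.047,st), "tool yaw of y",np.degrees(np.arctan2(*(Ro.from_quat(st["eef_rot"]).apply([0,1,0]))[1::-1])))
```

```text
px [309.7 155.2] X [ 0.4686 -0.128   0.094 ] across [0.018  0.0199] vertex deg 28.709422806362877 0.15664671286777196
px [244.1 148.8] X [ 0.4897 -0.1831  0.094 ] across [0.0193 0.0195] vertex deg 14.743644844678919 0.14841092405235812
px [280.2 120.6] X [ 0.4533 -0.1652  0.094 ] across [0.0218 0.0206] vertex deg 5.973211136848092 0.14955496019714115
fl [ 0.48204895 -0.15327661  0.047     ] tool yaw of y 116.47355160418097
```

View pics/w3c.png

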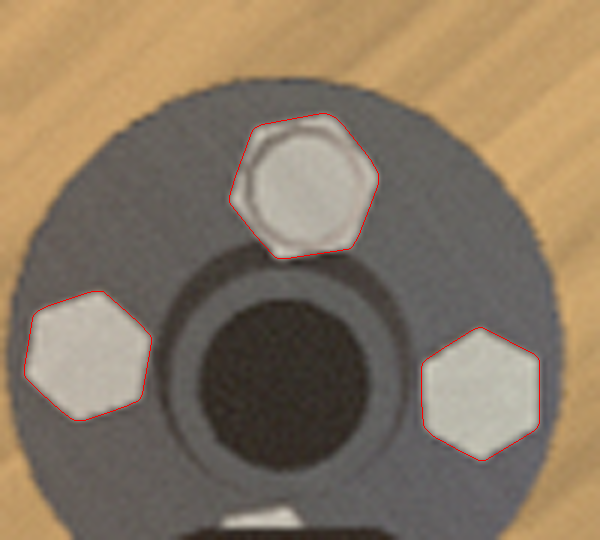

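The standing screw's hexagon is clean in the crop: head at (.4533,-.1652), flat middle at about 36° mod 60. I'll go above it with +9.5° of turn, then check socket against head in the fixed views.

```bash
python3 -m inch '{"translation":[[-0.2,-0.1,0],[-0.4,-0.2,-0.1],[-0.55,-0.264,-0.2],[-0.55,-0.264,-0.27],[-0.55,-0.264,-0.27],[-0.55,-0.264,-0.27],[-0.55,-0.264,-0.27]],"rot":[[0,0,0.05],[0,0,0.1],[0,0,0.158],[0,0,0.158],[0,0,0.158],[0,0,0.158],[0,0,0.158]],"jaw":[10,10,10,10,10,10,10]}'
python3 - <<'E'
from h import *
st=r.read_state();print(st["joint_positions"].round(3),st["ee_pos"],st["ft_force"]);R=Ro.from_quat(st["eef_rot"]).as_matrix();print("tool z",R[:,2])
a=eyes.camera("scene");b=eyes.camera("side");np.savez("s.npz",p=st["ee_pos"])
out=[]
m=st["ee_pos"]+R@[0,0,.1307]
for n,i in(("scene",a),("side",b)):
    u,v=proj(n,[.4533,-.1652,.105]).astype(int);print(n,u,v,proj(n,m),proj(n,[.4533,-.1652,.095]))
    out.append(cv2.resize(i[v-35:v+35,u-35:u+35],(399,399),interpolation=cv2.INTER_CUBIC))
cv2.imwrite("pics/f1.png",np.hstack(out))
E
```

```text
time: 6.05
ee_pos: [0.4541, -0.1648, 0.2455]
eef_rot: [-0.309, 0.951, -0.002, -0.001]
ft_force: [-1.0, -0.4, -3.2]
width: 0.0179
[ 0.413  0.02  -0.164  1.799  0.009  1.322  2.445] [ 0.45410115 -0.16479045  0.2454592 ] [-0.95144046 -0.35012085 -3.24028771]
tool z [-3.49345524e-04 -5.17113780e-03 -9.99986569e-01]
scene 264 160 [264.43288894 157.717376  ] [264.92558433 162.53584204]
side 251 267 [251.59998642 265.43622782] [251.60866111 270.34756131]
```

View pics/f1.png

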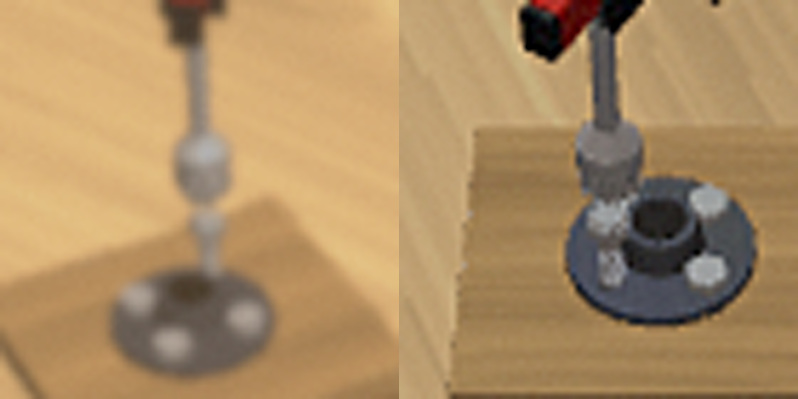

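Both views show the socket in line with the head, to within about 0.5 px (1.4 mm). I'll go down into the flare and watch the force.

```bash
python3 -m inch '{"translation":[[0,0,-0.08],[-0.008,0,-0.14],[-0.008,0,-0.18],[-0.008,0,-0.2],[-0.008,0,-0.22],[-0.008,0,-0.23],[-0.008,0,-0.23]],"rot":[[0,0,0],[0,0,0],[0,0,0],[0,0,0],[0,0,0],[0,0,0],[0,0,0]],"jaw":[10,10,10,10,10,10,10]}'
python3 -m inch '{"translation":[[0,0,-0.01],[0,0,-0.02],[0,0,-0.02]],"rot":[[0,0,0],[0,0,0],[0,0,0]],"jaw":[10,10,10]}'
```

```text
time: 6.85
ee_pos: [0.4534, -0.1652, 0.2229]
eef_rot: [-0.309, 0.951, -0.003, -0.001]
ft_force: [1.0, -0.2, 0.7]
width: 0.0175
time: 7.15
ee_pos: [0.4542, -0.1651, 0.2222]
eef_rot: [-0.309, 0.951, -0.003, 0.0]
ft_force: [-0.7, 0.8, 7.9]
width: 0.0176
```

Contact came at the end of the flare, about 4 mm in, with the parts nearly aligned. I'll search with a small yaw wiggle under light push.

```bash
python3 -m inch '{"translation":[[0,0,-0.01],[0,0,-0.01],[0,0,-0.01],[0,0,-0.01],[0,0,-0.01],[0,0,-0.01],[0,0,-0.01]],"rot":[[0,0,0.03],[0,0,0.06],[0,0,0.09],[0,0,0.03],[0,0,-0.03],[0,0,-0.09],[0,0,-0.09]],"jaw":[10,10,10,10,10,10,10]}'
python3 - <<'E'
from h import *
st=r.read_state();print(st["ee_pos"],st["ft_force"],st["torque"])
E
```

```text
time: 7.85
ee_pos: [0.4537, -0.1652, 0.2206]
eef_rot: [-0.263, 0.965, -0.003, -0.0]
ft_force: [-0.9, -0.2, -4.2]
width: 0.0176
[ 0.4536999  -0.16515815  0.22060294] [-0.89795574 -0.17402736 -4.15971432] [ 0.09831432  0.41774361 -0.01148615]
```

```bash
python3 -m inch '{"translation":[[0,0,-0.01],[0,0,-0.02],[0,0,-0.03],[0,0,-0.03]],"rot":[[0,0,0],[0,0,0],[0,0,0],[0,0,0]],"jaw":[10,10,10,10]}'
```

```text
time: 8.25
ee_pos: [0.4535, -0.1651, 0.2173]
eef_rot: [-0.263, 0.965, -0.003, -0.001]
ft_force: [-1.1, 0.3, -3.0]
width: 0.0182
```

It dropped in freely. Next is down to near the bottom.

```bash
python3 -m inch '{"translation":[[0,0,-0.02],[0,0,-0.04],[0,0,-0.06],[0,0,-0.06]],"rot":[[0,0,0],[0,0,0],[0,0,0],[0,0,0]],"jaw":[10,10,10,10]}'
python3 -m inch '{"translation":[[0,0,-0.01],[0,0,-0.02],[0,0,-0.02]],"rot":[[0,0,0],[0,0,0],[0,0,0]],"jaw":[10,10,10]}'
python3 - <<'E'
from h import *
print(r.read_state()["joint_positions"].round(3))
E
```

```text
time: 8.65
ee_pos: [0.4533, -0.1651, 0.2109]
eef_rot: [-0.263, 0.965, -0.003, -0.001]
ft_force: [-1.8, 0.3, -4.3]
width: 0.0179
time: 8.95
ee_pos: [0.4537, -0.1652, 0.2094]
eef_rot: [-0.263, 0.965, -0.003, -0.0]
ft_force: [-1.7, 0.7, 1.6]
width: 0.0179
[ 0.412  0.042 -0.165  1.853  0.013  1.245  2.347]
```

It is bottomed at TCP z .2094, with about 5 N of push. I'll load it gradually; stiffness looks like 8-10 N/mm.

```bash
python3 -m inch '{"translation":[[0,0,-0.006],[0,0,-0.009],[0,0,-0.012],[0,0,-0.014],[0,0,-0.016],[0,0,-0.018],[0,0,-0.018],[0,0,-0.018],[0,0,-0.018]],"rot":[[0,0,0],[0,0,0],[0,0,0],[0,0,0],[0,0,0],[0,0,0],[0,0,0],[0,0,0],[0,0,0]],"jaw":[10,10,10,10,10,10,10,10,10]}'
python3 - <<'E'
from h import *
for k in range(3):
  st=r.read_state();print(st["ee_pos"][2],st["ft_force"]);eyes.camera("side")
E
```

```text
time: 9.85
ee_pos: [0.4546, -0.1652, 0.2092]
eef_rot: [-0.264, 0.965, -0.004, 0.001]
ft_force: [-2.8, 1.5, 12.0]
width: 0.0179
0.20922370835645396 [-2.76978635  1.47558211 11.97853544]
0.20924180012357235 [-2.50668467  0.6271008  11.85800083]
0.20920762272189494 [-3.71115991  1.46927977 12.36111414]
```

```bash
python3 -m inch '{"translation":[[-0.008,0,-0.017],[-0.008,0,-0.019],[-0.008,0,-0.021],[-0.008,0,-0.023],[-0.008,0,-0.025],[-0.008,0,-0.026],[-0.008,0,-0.026],[-0.008,0,-0.026],[-0.008,0,-0.026]],"rot":[[0,0,0],[0,0,0],[0,0,0],[0,0,0],[0,0,0],[0,0,0],[0,0,0],[0,0,0],[0,0,0]],"jaw":[10,10,10,10,10,10,10,10,10]}'
python3 - <<'E'
from h import *
for k in range(3):
  st=r.read_state();print(st["ee_pos"],st["ft_force"]);eyes.camera("side")
E
```

```text
time: 10.9
ee_pos: [0.4551, -0.1652, 0.209]
eef_rot: [-0.264, 0.965, -0.005, 0.003]
ft_force: [-3.7, 1.9, 17.0]
width: 0.0176
[ 0.45509417 -0.16524786  0.20896466] [-3.70670819  1.87422008 16.96887232]
[ 0.45510223 -0.16522832  0.20896404] [-3.63691086  1.57413363 15.92056571]
[ 0.45509249 -0.16524337  0.20898119] [-2.99418029  2.48873244 18.11497326]
```

```bash
python3 -m inch '{"translation":[[-0.006,0,-0.026],[-0.006,0,-0.028],[-0.006,0,-0.029],[-0.006,0,-0.03],[-0.006,0,-0.03],[-0.006,0,-0.03],[-0.006,0,-0.03]],"rot":[[0,0,0],[0,0,0],[0,0,0],[0,0,0],[0,0,0],[0,0,0],[0,0,0]],"jaw":[10,10,10,10,10,10,10]}'
python3 - <<'E'
from h import *
for k in range(4):
  st=r.read_state();print(st["ee_pos"],st["ft_force"],st["torque"]);eyes.camera("side")
E
```

```text
time: 11.75
ee_pos: [0.456, -0.165, 0.2088]
eef_rot: [-0.264, 0.965, -0.005, 0.005]
ft_force: [-4.5, 3.6, 20.2]
width: 0.0181
[ 0.45599471 -0.16502062  0.20876936] [-4.47491901  3.61709988 20.21487755] [ 1.19807801  1.49724613 -0.04419288]
[ 0.45602308 -0.16500742  0.20880431] [-5.12061738  3.45877734 20.37026834] [1.12373626 1.54971458 0.02465169]
[ 0.4560015  -0.16506224  0.20877784] [-5.21173547  2.44524811 20.67250522] [1.08658752 1.51234805 0.06603694]
[ 0.45597394 -0.16507495  0.2087874 ] [-4.57411203  2.27376556 19.65328156] [1.15683239 1.49809664 0.0128578 ]
```

```bash
cat > tilt.py <<'E'
from h import *
def tilt():
    st=r.read_state();z=Ro.from_quat(st["eef_rot"]).as_matrix()[:,2];yv=Ro.from_quat(st["eef_rot"]).apply([0,1,0])
    c=np.cross(z,[0,0,-1]);print("pos",st["ee_pos"].round(4),"F",st["ft_force"].round(1),"T",st["torque"].round(2),"rot corr units",(np.degrees(c)/60).round(4),"yaw y",np.degrees(np.arctan2(yv[1],yv[0])).round(1),"j",st["joint_positions"].round(2))
tilt()
E
python3 tilt.py
```

```text
pos [ 0.456  -0.165   0.2088] F [-3.9  2.5 22. ] T [ 1.2   1.47 -0.03] rot corr units [0.0079 0.0112 0.    ] yaw y 120.6 j [ 0.41  0.04 -0.17  1.86  0.01  1.23  2.35]
```

```bash
python3 -m inch '{"translation":[[-0.01,0,-0.03],[-0.02,0,-0.03],[-0.03,-0.002,-0.031],[-0.03,-0.002,-0.031],[-0.03,-0.002,-0.031]],"rot":[[0.004,0.006,0],[0.008,0.012,0],[0.01,0.016,0],[0.01,0.016,0],[0.01,0.016,0]],"jaw":[10,10,10,10,10]}'; python3 tilt.py;python3 tilt.py
```

```text
time: 12.45
ee_pos: [0.4554, -0.1655, 0.2089]
eef_rot: [-0.264, 0.965, 0.0, 0.001]
ft_force: [-1.2, 1.8, 19.1]
width: 0.0181
pos [ 0.4554 -0.1655  0.2089] F [-1.2  1.8 19.1] T [ 0.67  0.4  -0.01] rot corr units [-0.0008  0.0016  0.    ] yaw y 120.6 j [ 0.41  0.05 -0.16  1.85  0.01  1.24  2.35]
pos [ 0.4554 -0.1655  0.2089] F [-1.2  1.8 19.1] T [ 0.67  0.4  -0.01] rot corr units [-0.0008  0.0016  0.    ] yaw y 120.6 j [ 0.41  0.05 -0.16  1.85  0.01  1.24  2.35]
```

```bash
python3 -m inch '{"translation":[[-0.006,0,-0.032],[-0.006,0,-0.034],[-0.006,0,-0.035],[-0.006,0,-0.035],[-0.006,0,-0.035],[-0.006,0,-0.035],[-0.006,0,-0.035],[-0.006,0,-0.035],[-0.006,0,-0.036],[-0.006,0,-0.036],[-0.006,0,-0.037],[-0.006,0,-0.037]],"rot":[[0.002,0.004,0],[0.002,0.004,0],[0.002,0.004,0],[0.002,0.004,0],[0.002,0.004,-0.05],[0.002,0.004,-0.1],[0.002,0.004,-0.15],[0.002,0.004,-0.2],[0.002,0.004,-0.25],[0.002,0.004,-0.3],[0.002,0.004,-0.35],[0.002,0.004,-0.35]],"jaw":[10,10,10,10,10,10,10,10,10,10,10,10]}'; python3 tilt.py
```

```text
time: 13.65
ee_pos: [0.4571, -0.1658, 0.2085]
eef_rot: [-0.083, 0.997, 0.0, 0.002]
ft_force: [-3.3, 1.7, 20.6]
width: 0.018
pos [ 0.4571 -0.1658  0.2085] F [-3.3  1.7 20.6] T [0.54 0.8  0.06] rot corr units [-0.0011  0.0044  0.    ] yaw y 99.5 j [ 0.41  0.05 -0.15  1.85  0.01  1.24  1.99]
```

```bash
python3 -m inch '{"translation":[[-0.01,0,-0.034],[-0.015,0,-0.0345],[-0.02,0,-0.035],[-0.02,0,-0.0355],[-0.02,0,-0.036],[-0.02,0,-0.0365],[-0.02,0,-0.037],[-0.02,0,-0.0375],[-0.02,0,-0.038],[-0.02,0,-0.0385],[-0.02,0,-0.039],[-0.02,0,-0.0395],[-0.02,0,-0.04],[-0.02,0,-0.04]],"rot":[[0,0.008,-0.03],[0,0.008,-0.08],[0,0.008,-0.13],[0,0.008,-0.18],[0,0.008,-0.23],[0,0.008,-0.28],[0,0.008,-0.33],[0,0.008,-0.38],[0,0.008,-0.43],[0,0.008,-0.48],[0,0.008,-0.53],[0,0.008,-0.58],[0,0.008,-0.63],[0,0.008,-0.65]],"jaw":[10,10,10,10,10,10,10,10,10,10,10,10,10,10]}'; python3 tilt.py
```

```text
time: 15.05
ee_pos: [0.4574, -0.1668, 0.208]
eef_rot: [0.255, 0.967, -0.0, 0.002]
ft_force: [-2.2, 0.3, 20.4]
width: 0.018
pos [ 0.4574 -0.1668  0.208 ] F [-2.2  0.3 20.4] T [-0.17  0.72  0.12] rot corr units [0.0018 0.0032 0.    ] yaw y 60.4 j [ 0.39  0.05 -0.14  1.85  0.01  1.24  1.3 ]
```

```bash
python3 -m inch '{"translation":[[-0.02,0,-0.036],[-0.03,0,-0.0365],[-0.035,0.005,-0.037],[-0.035,0.005,-0.0375],[-0.035,0.005,-0.038],[-0.035,0.005,-0.0385],[-0.035,0.005,-0.039],[-0.035,0.005,-0.0395],[-0.035,0.005,-0.04],[-0.035,0.005,-0.0405],[-0.035,0.005,-0.041],[-0.035,0.005,-0.0415],[-0.035,0.005,-0.042],[-0.035,0.005,-0.0425],[-0.035,0.005,-0.043],[-0.035,0.005,-0.043]],"rot":[[0.003,0.008,-0.05],[0.003,0.008,-0.1],[0.003,0.008,-0.15],[0.003,0.008,-0.2],[0.003,0.008,-0.25],[0.003,0.008,-0.3],[0.003,0.008,-0.35],[0.003,0.008,-0.4],[0.003,0.008,-0.45],[0.003,0.008,-0.5],[0.003,0.008,-0.55],[0.003,0.008,-0.6],[0.003,0.008,-0.65],[0.003,0.008,-0.7],[0.003,0.008,-0.75],[0.003,0.008,-0.77]],"jaw":[10,10,10,10,10,10,10,10,10,10,10,10,10,10,10,10]}'; python3 tilt.py
```

```text
time: 16.65
ee_pos: [0.456, -0.1675, 0.2073]
eef_rot: [0.615, 0.788, 0.0, 0.001]
ft_force: [-4.2, -2.1, 23.1]
width: 0.0183
pos [ 0.456  -0.1675  0.2073] F [-4.2 -2.1 23.1] T [-0.41  1.33  0.17] rot corr units [0.0006 0.0009 0.    ] yaw y 14.1 j [ 0.37  0.05 -0.12  1.85  0.01  1.24  0.5 ]
```

```bash
python3 -m inch '{"translation":[[-0.025,0.005,-0.036],[-0.025,0.005,-0.036],[-0.025,0.005,-0.0365],[-0.025,0.005,-0.037],[-0.025,0.005,-0.0375],[-0.025,0.005,-0.038],[-0.025,0.005,-0.0385],[-0.025,0.005,-0.039],[-0.025,0.005,-0.0395],[-0.025,0.005,-0.04],[-0.025,0.005,-0.0405],[-0.025,0.005,-0.041],[-0.025,0.005,-0.0415],[-0.025,0.005,-0.042],[-0.025,0.005,-0.0425],[-0.025,0.005,-0.043],[-0.025,0.005,-0.0435],[-0.025,0.005,-0.0435]],"rot":[[0.003,0.006,-0.05],[0.003,0.006,-0.1],[0.003,0.006,-0.15],[0.003,0.006,-0.2],[0.003,0.006,-0.25],[0.003,0.006,-0.3],[0.003,0.006,-0.35],[0.003,0.006,-0.4],[0.003,0.006,-0.45],[0.003,0.006,-0.5],[0.003,0.006,-0.55],[0.003,0.006,-0.6],[0.003,0.006,-0.65],[0.003,0.006,-0.7],[0.003,0.006,-0.75],[0.003,0.006,-0.8],[0.003,0.006,-0.85],[0.003,0.006,-0.87]],"jaw":[10,10,10,10,10,10,10,10,10,10,10,10,10,10,10,10,10,10]}'; python3 tilt.py
```

```text
time: 18.45
ee_pos: [0.4552, -0.1673, 0.2065]
eef_rot: [0.9, 0.437, 0.001, -0.001]
ft_force: [-6.5, 2.4, 25.5]
width: 0.0182
pos [ 0.4552 -0.1673  0.2065] F [-6.5  2.4 25.5] T [0.71 2.   0.13] rot corr units [-0.0027  0.0013  0.    ] yaw y -38.2 j [ 0.35  0.05 -0.09  1.85  0.    1.24 -0.41]
```

```bash
python3 -m inch '{"translation":[[-0.03,0,-0.034],[-0.035,0,-0.034],[-0.035,0,-0.034],[-0.035,0,-0.0345],[-0.035,0,-0.035],[-0.035,0,-0.0355],[-0.035,0,-0.036],[-0.035,0,-0.0365],[-0.035,0,-0.037],[-0.035,0,-0.0375],[-0.035,0,-0.038],[-0.035,0,-0.0385],[-0.035,0,-0.039],[-0.035,0,-0.0395],[-0.035,0,-0.04],[-0.035,0,-0.0405],[-0.035,0,-0.041],[-0.035,0,-0.041]],"rot":[[0,0.008,-0.05],[0,0.01,-0.1],[0,0.01,-0.15],[0,0.01,-0.2],[0,0.01,-0.25],[0,0.01,-0.3],[0,0.01,-0.35],[0,0.01,-0.4],[0,0.01,-0.45],[0,0.01,-0.5],[0,0.01,-0.55],[0,0.01,-0.6],[0,0.01,-0.65],[0,0.01,-0.7],[0,0.01,-0.75],[0,0.01,-0.8],[0,0.01,-0.85],[0,0.01,-0.87]],"jaw":[10,10,10,10,10,10,10,10,10,10,10,10,10,10,10,10,10,10]}'; python3 tilt.py
```

```text
time: 20.25
ee_pos: [0.4544, -0.167, 0.206]
eef_rot: [1.0, -0.004, 0.001, -0.002]
ft_force: [-1.9, 3.5, 22.9]
width: 0.018
pos [ 0.4544 -0.167   0.206 ] F [-1.9  3.5 22.9] T [1.16 0.72 0.13] rot corr units [-0.004   0.0011  0.    ] yaw y -90.5 j [ 0.33  0.05 -0.07  1.86 -0.    1.24 -1.32]
```

```bash
python3 -m inch '{"translation":[[-0.03,-0.005,-0.036],[-0.03,-0.01,-0.036],[-0.03,-0.01,-0.0365],[-0.03,-0.01,-0.037],[-0.03,-0.01,-0.0375],[-0.03,-0.01,-0.038],[-0.03,-0.01,-0.0385],[-0.03,-0.01,-0.039],[-0.03,-0.01,-0.0395],[-0.03,-0.01,-0.04],[-0.03,-0.01,-0.0405],[-0.03,-0.01,-0.041],[-0.03,-0.01,-0.0415],[-0.03,-0.01,-0.042],[-0.03,-0.01,-0.0425],[-0.03,-0.01,-0.043],[-0.03,-0.01,-0.0435],[-0.03,-0.01,-0.044],[-0.03,-0.01,-0.044]],"rot":[[-0.004,0.008,-0.05],[-0.004,0.008,-0.1],[-0.004,0.008,-0.15],[-0.004,0.008,-0.2],[-0.004,0.008,-0.25],[-0.004,0.008,-0.3],[-0.004,0.008,-0.35],[-0.004,0.008,-0.4],[-0.004,0.008,-0.45],[-0.004,0.008,-0.5],[-0.004,0.008,-0.55],[-0.004,0.008,-0.6],[-0.004,0.008,-0.65],[-0.004,0.008,-0.7],[-0.004,0.008,-0.75],[-0.004,0.008,-0.8],[-0.004,0.008,-0.85],[-0.004,0.008,-0.9],[-0.004,0.008,-0.92]],"jaw":[10,10,10,10,10,10,10,10,10,10,10,10,10,10,10,10,10,10,10]}'; python3 tilt.py
```

```text
time: 22.15
ee_pos: [0.4544, -0.168, 0.2052]
eef_rot: [0.884, -0.468, 0.001, -0.001]
ft_force: [-0.5, 3.0, 20.9]
width: 0.0176
pos [ 0.4544 -0.168   0.2052] F [-0.5  3.  20.9] T [0.88 0.17 0.13] rot corr units [-0.0003  0.0032  0.    ] yaw y -145.8 j [ 0.31  0.04 -0.05  1.86  0.    1.23 -2.29]
```

```bash
python3 -m inch '{"translation":[[-0.03,-0.005,-0.037],[-0.03,-0.005,-0.038],[-0.03,-0.005,-0.0385],[-0.03,-0.005,-0.039],[-0.03,-0.005,-0.0395],[-0.03,-0.005,-0.0395],[-0.03,-0.005,-0.0395],[-0.03,-0.005,-0.0395]],"rot":[[-0.002,0.008,-0.04],[-0.002,0.008,-0.09],[-0.002,0.008,-0.14],[-0.002,0.008,-0.19],[-0.002,0.008,-0.24],[-0.002,0.008,-0.26],[-0.002,0.008,-0.26],[-0.002,0.008,-0.26]],"jaw":[10,10,10,10,10,10,10,10]}'; python3 tilt.py
```

```text
time: 22.95
ee_pos: [0.4544, -0.1686, 0.205]
eef_rot: [0.812, -0.583, 0.002, 0.0]
ft_force: [-0.4, 1.3, 22.0]
width: 0.018
pos [ 0.4544 -0.1686  0.205 ] F [-0.4  1.3 22. ] T [0.87 0.31 0.08] rot corr units [0.0028 0.0028 0.    ] yaw y -161.3 j [ 0.3   0.04 -0.04  1.86  0.    1.23 -2.56]
```

The total turn is about 282° and z is down 3.9 mm. I'll unload, ease back slightly and lift.

```bash
python3 -m inch '{"translation":[[-0.015,0,-0.025],[-0.01,0,-0.012],[-0.005,0,-0.003],[-0.005,0,0],[-0.005,0,0.01],[-0.005,0,0.03],[-0.005,0,0.06],[-0.005,0,0.1],[-0.005,0,0.15],[-0.005,0,0.2],[-0.005,0,0.25],[-0.005,0,0.25]],"rot":[[0,0.005,0],[0,0.002,0],[0,0,0.02],[0,0,0.04],[0,0,0.05],[0,0,0.05],[0,0,0.05],[0,0,0.05],[0,0,0.05],[0,0,0.05],[0,0,0.05],[0,0,0.05]],"jaw":[10,10,10,10,10,10,10,10,10,10,10,10]}'; python3 tilt.py
```

```text
time: 24.15
ee_pos: [0.4541, -0.1689, 0.231]
eef_rot: [0.827, -0.562, 0.003, 0.0]
ft_force: [-0.4, 0.3, -3.2]
width: 0.0179
pos [ 0.4541 -0.1689  0.231 ] F [-0.4  0.3 -3.2] T [ 0.1   0.08 -0.02] rot corr units [0.0032 0.004  0.    ] yaw y -158.4 j [ 0.3   0.02 -0.04  1.83  0.    1.29 -2.51]
```

```bash
python3 -m inch '{"translation":[[0,0,0.15],[0,0,0.3],[0,0,0.4],[0.1,0,0.4],[0.2,0.1,0.4],[0.3,0.2,0.4],[0.3,0.3,0.4],[0.3,0.3,0.4]],"rot":[[0.003,0.004,0.05],[0.003,0.004,0.18],[0.003,0.004,0.31],[0.003,0.004,0.44],[0.003,0.004,0.57],[0.003,0.004,0.7],[0.003,0.004,0.83],[0.003,0.004,0.96]],"jaw":[10,10,10,10,10,10,10,10]}'
python3 -m inch '{"translation":[[0.1,0.2,0],[0.2,0.4,0],[0.3,0.6,0],[0.4,0.8,0],[0.4,0.8,0],[0.4,0.8,0],[0.4,0.8,0],[0.4,0.8,0]],"rot":[[0,0,0.13],[0,0,0.26],[0,0,0.39],[0,0,0.52],[0,0,0.65],[0,0,0.78],[0,0,0.9],[0,0,1]],"jaw":[10,10,10,10,10,10,10,10]}'
python3 -m inch '{"translation":[[0.1,0.2,0],[0.2,0.4,0],[0.3,0.6,0],[0.4,0.8,0],[0.4,0.8,0],[0.4,0.8,0],[0.4,0.8,0],[0.4,0.8,0]],"rot":[[0,0,0.13],[0,0,0.26],[0,0,0.39],[0,0,0.52],[0,0,0.65],[0,0,0.78],[0,0,0.9],[0,0,1]],"jaw":[10,10,10,10,10,10,10,10]}'; python3 tilt.py
```

```text
time: 24.95
ee_pos: [0.4843, -0.1373, 0.2707]
eef_rot: [0.996, -0.09, -0.0, -0.001]
ft_force: [-0.5, -0.4, -2.7]
width: 0.0178
time: 25.75
ee_pos: [0.5241, -0.0574, 0.2705]
eef_rot: [0.906, 0.422, -0.001, -0.001]
ft_force: [-0.7, -0.3, -3.2]
width: 0.0179
time: 26.55
ee_pos: [0.564, 0.0225, 0.2702]
eef_rot: [0.572, 0.821, -0.002, -0.0]
ft_force: [-0.4, -0.1, -3.5]
width: 0.0179
pos [0.564  0.0225 0.2702] F [-0.4 -0.1 -3.5] T [-0.   -0.06  0.04] rot corr units [ 0.0027 -0.003   0.    ] yaw y 20.3 j [ 0.18  0.2  -0.35  1.55  0.07  1.4   0.18]
```

```bash
python3 -m inch '{"translation":[[0.1,0.2,0],[0.2,0.4,0],[0.226,0.6,0],[0.226,0.8,0],[0.226,0.975,0],[0.226,0.975,0],[0.226,0.975,0],[0.226,0.975,0],[0.226,0.975,0]],"rot":[[0.003,-0.003,0.13],[0.003,-0.003,0.26],[0.003,-0.003,0.39],[0.003,-0.003,0.52],[0.003,-0.003,0.65],[0.003,-0.003,0.78],[0.003,-0.003,0.9],[0.003,-0.003,1],[0.003,-0.003,1]],"jaw":[10,10,10,10,10,10,10,10,10]}'
python3 -m inch '{"translation":[[0,0,-0.2],[0,0,-0.4],[0,0,-0.55],[0,0,-0.58],[0,0,-0.58]],"rot":[[0,0,0.06],[0,0,0.11],[0,0,0.11],[0,0,0.11],[0,0,0.11]],"jaw":[10,10,10,10,10]}';python3 tilt.py
python3 - <<'E'
from h import *
st=r.read_state()
a=eyes.camera("scene");b=eyes.camera("side")
cv2.imwrite("pics/scene2.png",a);cv2.imwrite("pics/side2.png",b)
out=[]
for n,i in(("scene",a),("side",b)):
    u,v=proj(n,[.587,.12,.08]).astype(int);print(n,u,v,proj(n,[.587,.12,.055]))
    out.append(cv2.resize(i[v-35:v+35,u-35:u+35],(399,399),interpolation=cv2.INTER_CUBIC))
cv2.imwrite("pics/f2.png",np.hstack(out))
E
```

```text
time: 27.45
ee_pos: [0.5865, 0.1197, 0.27]
eef_rot: [0.084, 0.996, -0.0, 0.001]
ft_force: [0.1, -0.1, -2.7]
width: 0.018
time: 27.95
ee_pos: [0.5864, 0.1196, 0.2118]
eef_rot: [0.028, 1.0, -0.0, 0.0]
ft_force: [-0.1, 0.6, -2.5]
width: 0.0182
pos [0.5864 0.1196 0.2118] F [-0.1  0.6 -2.5] T [ 0.09 -0.05 -0.06] rot corr units [0.0002 0.0006 0.    ] yaw y 86.8 j [ 0.15  0.33 -0.53  1.54  0.17  1.31  1.11]
scene 312 226 [312.14530322 232.5929245 ]
side 257 201 [258.04286905 207.34973062]
```

View pics/f2.png

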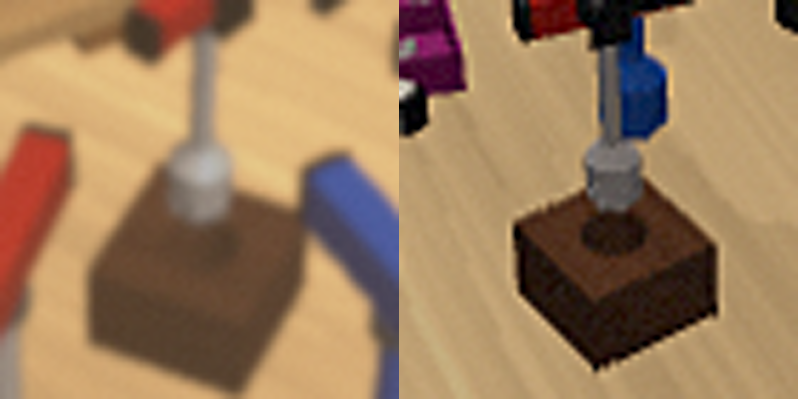

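In the side view the socket (613,175) projects onto the hole (614,236). In the scene view it matches the block's top-face centre at about (199,240). I'll lower in steps with force checks.

```bash
python3 -m inch '{"translation":[[0,0,-0.1],[0,0,-0.2],[0,0,-0.26],[0,0,-0.3],[0,0,-0.33],[0,0,-0.33]],"rot":[[0,0,0],[0,0,0],[0,0,0],[0,0,0],[0,0,0],[0,0,0]],"jaw":[10,10,10,10,10,10]}'
python3 -m inch '{"translation":[[0,0,-0.05],[0,0,-0.1],[0,0,-0.1]],"rot":[[0,0,0],[0,0,0],[0,0,0]],"jaw":[10,10,10]}'
```

```text
time: 28.65
ee_pos: [0.5868, 0.1198, 0.1795]
eef_rot: [0.027, 1.0, 0.0, 0.001]
ft_force: [-0.8, 0.1, -2.9]
width: 0.0179
time: 28.95
ee_pos: [0.5864, 0.1196, 0.1686]
eef_rot: [0.027, 1.0, -0.0, 0.0]
ft_force: [-0.6, 0.5, -3.2]
width: 0.0177
```

```bash
python3 -m inch '{"translation":[[0,0,-0.1],[0,0,-0.18],[0,0,-0.23],[0,0,-0.25],[0,0,-0.26],[0,0,-0.26]],"rot":[[0,0,0],[0,0,0],[0,0,0],[0,0,0],[0,0,0],[0,0,0]],"jaw":[10,10,10,10,10,10]}'; python3 -m inch '{"translation":[[0,0,-0.005],[0,0,-0.01],[0,0,-0.01]],"rot":[[0,0,0],[0,0,0],[0,0,0]],"jaw":[10,10,10]}'
```

```text
time: 29.55
ee_pos: [0.5865, 0.1197, 0.1427]
eef_rot: [0.027, 1.0, 0.0, 0.0]
ft_force: [0.4, -0.3, -3.1]
width: 0.0173
time: 29.85
ee_pos: [0.5866, 0.1197, 0.1418]
eef_rot: [0.027, 1.0, 0.0, 0.001]
ft_force: [-0.5, -0.1, -2.9]
width: 0.018
```

```bash
python3 -m inch '{"translation":[[0,0,-0.006],[0,0,-0.012],[0,0,-0.012],[0,0,-0.012]],"rot":[[0,0,0],[0,0,0],[0,0,0],[0,0,0]],"jaw":[10,10,10,10]}'
```

```text
time: 30.25
ee_pos: [0.5867, 0.1197, 0.1408]
eef_rot: [0.027, 1.0, 0.0, 0.001]
ft_force: [-0.2, 0.4, -1.3]
width: 0.0179
```

It touched the floor at the original height, so the grip never slipped. Releasing gently.

```bash
python3 -m inch '{"translation":[[0,0,-0.003],[0,0,-0.003],[0,0,-0.003],[0,0,-0.003],[0,0,-0.003],[0,0,-0.003],[0,0,-0.003],[0,0,-0.003]],"rot":[[0,0,0],[0,0,0],[0,0,0],[0,0,0],[0,0,0],[0,0,0],[0,0,0],[0,0,0]],"jaw":[19,21,24,28,35,45,60,60]}' 10
python3 -m inch '{"translation":[[0,0,0.1],[0,0,0.3],[0,0,0.5],[0,0,0.7],[0,0,0.9],[0,0,1],[0,0,1]],"rot":[[0,0,0],[0,0,0],[0,0,0],[0,0,0],[0,0,0],[0,0,0],[0,0,0]],"jaw":[60,60,60,60,60,60,60]}'
python3 -m inch '{"translation":[[-0.1,-0.2,0.2],[-0.3,-0.4,0.4],[-0.5,-0.6,0.5],[-0.5,-0.8,0.5],[-0.5,-1,0.5],[-0.5,-1,0.5],[-0.5,-1,0.5]],"rot":[[0,0,0],[0,0,0],[0,0,0],[0,0,0],[0,0,0],[0,0,0],[0,0,0]],"jaw":[60,60,60,60,60,60,60]}'
python3 - <<'E'
from h import *
a=eyes.camera("scene");b=eyes.camera("side");st=r.read_state();w=eyes.camera("wrist")
cv2.imwrite("pics/w9.png",w);cv2.imwrite("pics/sc9.png",a);cv2.imwrite("pics/si9.png",b)
f=lambda i,x,y,W,H,s:cv2.resize(i[y:y+H,x:x+W],(W*s,H*s),interpolation=cv2.INTER_CUBIC)
cv2.imwrite("pics/end.png",np.hstack([f(a,140,110,200,150,2),f(b,215,170,100,75,4)[:300]]))
print(proj("wrist",[.4535,-.166,.091],st))
E
```

```text
time: 31.05
ee_pos: [0.5866, 0.1198, 0.1404]
eef_rot: [0.027, 1.0, 0.0, 0.001]
ft_force: [-0.3, 0.5, -0.2]
width: 0.0511
time: 31.75
ee_pos: [0.5873, 0.12, 0.2422]
eef_rot: [0.027, 1.0, 0.0, 0.002]
ft_force: [-1.0, -0.1, -0.4]
width: 0.0598
time: 32.45
ee_pos: [0.5371, 0.0202, 0.2915]
eef_rot: [0.028, 1.0, 0.0, 0.002]
ft_force: [-0.9, -0.1, 0.5]
width: 0.0603
[ 69.81383275 103.22617318]
```

View pics/end.png

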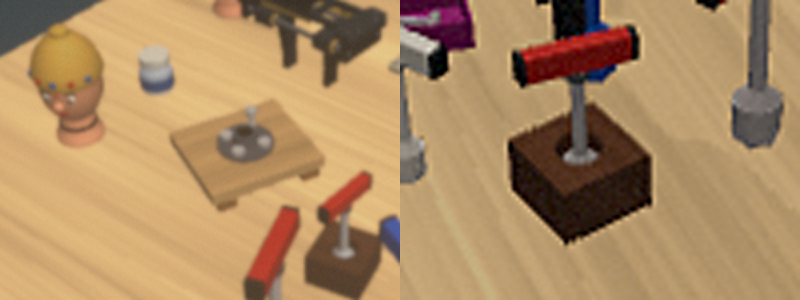

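The driver is back in its block and the bust and jar look undisturbed. One numeric check of the screw's final hex angle and height follows.

Run:
```python
from h import *
st=r.read_state();i=cv2.imread("pics/w9.png");x0,y0=35,70
g=cv2.resize(i[y0:y0+70,x0:x0+80],None,fx=6,fy=6,interpolation=cv2.INTER_CUBIC)
h=cv2.cvtColor(g,cv2.COLOR_BGR2HSV);m=((h[...,2]>125)&(h[...,1]<70)).astype(np.uint8)
cs,_=cv2.findContours(m,cv2.RETR_EXTERNAL,cv2.CHAIN_APPROX_NONE)
for k in cs:
    if cv2.contourArea(k)<3000: continue
    hu=cv2.convexHull(k)
    P=np.array([plane("wrist",(x0+(a+.5)/6-.5,y0+(b+.5)/6-.5),.088,st)[:2] for a,b in hu[:,0]])
    c=(P.max(0)+P.min(0))/2;m2=np.zeros((600,600),np.uint8);cv2.fillPoly(m2,[((P-c)*15000+300).astype(np.int32)],1)
    yy,xx=np.nonzero(m2);dx=xx-xx.mean();dy=yy-yy.mean();z=(np.hypot(dx,dy)**4*np.exp(6j*np.arctan2(dy,dx))).sum()
    print("c",c.round(4),"size",np.ptp(P,0).round(4),"vertex",np.degrees(np.angle(z))/6%60,abs(z)/(np.hypot(dx,dy)**4).sum())
# head shift in side/scene images, before vs after
for n,f0,f1,w in(("scene","scene2","sc9",0),("side","side","si9",0)):
    A,B=[cv2.imread(f"pics/{f}.png") for f in(f0,f1)];u,v=proj(n,[.4535,-.166,.095]).astype(int)
    if n=="side":
        t=A[v-7:v+4,u-5:u+6];R=cv2.matchTemplate(B[v-14:v+14,u-12:u+13],t,cv2.TM_CCOEFF_NORMED);_,s,_,l=cv2.minMaxLoc(R);print("side shift",l[0]-7,l[1]-7,s)
    print(n,proj(n,[.4535,-.166,.091])-proj(n,[.4535,-.166,.095]))
for n in("sc9","si9"):pass
cv2.imwrite("pics/w9c.png",np.hstack([g,cv2.resize(cv2.imread("pics/side.png")[245:285,235:275],(300,420)[:1]*1+(420,)) ]))
```

```text
c [ 0.4543 -0.1467] size [0.0112 0.0137] vertex 8.51529189608944 0.07274408921843234
c [ 0.4539 -0.1647] size [0.0196 0.0219] vertex 28.010068712464673 0.10846636150403587
scene [0.05642109 0.9807765 ]
side shift 0 0 0.868757963180542
side [0.059983   0.97933457]
```

View pics/w9c.png

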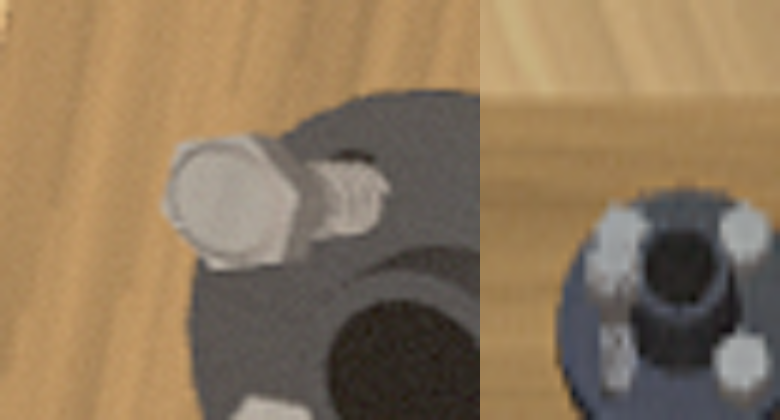

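```bash
python3 -c "
from bench import r
print(r.close_job(), r.read_state()['time'])"
```

```text
the job is handed in; nothing more can be done
the job is handed in; nothing more can be done
```

I took the small red T-handle driver from its block and fitted it over the standing screw. I pushed gradually to about 24 N and turned clockwise about 280° in one stroke. Then I put the driver back in its block, let go, and handed the job in shortly after 32 s (last move ended at 32.45 s).

**Sinking:** at the same push the driver sat 3.9 mm lower at the end. It met the block floor at its original height, so it had not slipped in the grip. The screw's hexagon measured 28° afterwards, against about 27° expected for a 279° turn.

**Push:** I estimate about 23.5 to 28.5 N on the screw while turning, from readings between moves. That is slightly above the 28 N guideline at one point but well under the 40 N that tears the wood.

**A check that disagreed:** matching the side picture before and after showed no shift of the screw head, where about 1 px was expected. The match was poor (0.87) and the shift is at its limit, so I relied on the other two checks.

**The rest of the scene:** the last pictures show the driver upright in its block and the painted head and paint jar looking undisturbed. The tray was only partly in view and was not measured, but nothing came near it. The gripper was clear of everything when I handed in.

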